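# Seat a tube-rack carrier on the shaker's locating pins and lock it

## Robot

A 7-joint arm with a two-finger parallel gripper is mounted at the origin on a cart in front of the work surface, level with it; the furniture and walls round the work are solid. World frame = base frame: x ahead of the robot, y to its left, z up, the work surface at z = 0. Lengths are in m, angles in rad, forces in N, time in s.
With the tool pointing down it reaches from about 0.425 to 0.875 m from the base axis. Payload 4.7 kg.
Tool frame: the origin (TCP) lies between the finger pads; the fingertips stand 11 mm ahead of it and the grasp point (between the pads) lies 8 mm behind it; z points along the fingers, y is the direction in which the jaws open and shut (so a half turn about z gives the same grasp; the last joint's range is limited). The gripper opens to 87 mm and grips with 3 to 60 N. Pads are 19 mm wide; open, the fingers measure 117 mm over their backs; the gripper's body (75 mm by 190 mm) begins 51 mm behind the grasp point.
Start: joints at [0.014, 0.321, -0.07, 1.45, 0.023, 1.371, -0.057], TCP at [0.65, -0, 0.234] pointing down, gripper open.
Joint ranges: [-2.86, 2.86], [-0.3, 2.09], [-1.38, 1.24], [0.06, 2.45], [-1.56, 4.7], [0.09, 2.05], [-2.69, 2.69]. Speed limits (rad/s): [2.57, 2.57, 3.14, 3.14, 3.14, 3.14, 3.14].

## Interface

Orientations are given as a rotation vector (axis times angle).
In Python, from bench import ctrl gives the robot as it stands.
- The arm moves only by the tool servo_tool, never from a script. Its argument "series" is a list of rows, each an object with "travel": the shift along the tool's x, y, z in m, a list of three; "angular": the turn, a rotation vector about the tool's x, y, z in rad, a list of three. A call has 1 to 5 rows; each row shifts and turns the commanded pose from where the row before left it, along the tool's axes as they then stand; what a row does not reach is not made up. A row lasts 1/10 s, in which the tool goes at most 50 mm and 8.59 degrees, less where a joint would pass 70% of its speed; a pose out of reach is approached as far as the arm can. A call with a gripper value outside its range is refused whole. "claw" is the finger opening in m, from 0 to 0.087, set as the call begins (left out, the last holds). The fingers move at their own pace and stop on an object; "squeeze" is the grip in N (left out, the last holds). Time passes only in rows, so rows that do not move let the fingers close. It gives the time, the measured TCP pose, the force and the opening at its end, in the units of the state.
- ctrl.get_state(): the state, without advancing time (a new reading comes with each control period).
- ctrl.get_image(name): name is "scene" or "side" or "wrist"; returns the picture (384x512x3 uint8, red, green, blue); there is no depth.
- ctrl.calibration(name): a dict with "fx", "fy", "cx", "cy" (pixels), "rvec" (rotation vector, rad) and "tvec" (3), from world to camera coordinates, as OpenCV has them. Camera axes: x right, y down, z forward; pixel columns grow to the right and rows downward; lengths in m; the calibration is good to about 2 mm. A picture is of the moment at which its call begins: read the wrist's pose just before it. calibration takes no time and is no camera call; for the wrist camera it gives the pose at the moment of the call.
- ctrl.close_job(): hands the job in, once; it reports no verdict.
The state is a dict: "time": time; "joint_positions": joint angles; "qd": joint speeds; "joint_torque": joint torques, N m; "position": TCP position; "tool_rot": TCP orientation; "ft_force": force on the tool from outside, world axes, zero at the start; "torque": the same for the moment, N m; "grip_width": opening from 0.0 (shut) to 1.0 (fully open).
Only numpy, scipy, OpenCV 4.12 (cv2) and the standard library are available. Lean on these libraries where they do the work, as an engineer would, in place of code of your own. Each camera call takes 0.05 s, during which the arm holds its last target.

## Task

The blue carrier plate with the white tube rack was set down on the shaker short of its place, so it is propped up on the two locating pins. Without lifting it, nudge it to the left and away from the robot (the dark guide rail on the left lines it up) until both of its holes drop over the pins and it lies flat; then push the red-knobbed clamp handle fully round to the left, so that the clamp's tab lies over the plate. Leave the other things on the bench where they are.

Things in the scene. Friction and masses are not known exactly. Their poses are not given: they have to be found in the camera images.
- shaker: Benchtop orbital shaker, fixed: white chassis, aluminium platform 240 (x) x 265 (y) mm, its top (the deck) 78 mm above the bench. Origin: centre of its underside; +x away from the robot (fascia with display looks to -x), +y left. Turned up to 0.3 rad. On the deck two steel pins (9 mm thick, 5 mm tall, bevelled) and on its left a dark steel guide rail along x (x -83 to +107 mm, 34 wide, 11 tall).
- pin_left (a point): foot of the left locating pin, at deck height; in the shaker frame (35, 76, 78) mm. Axes as the shaker.
- pin_right (a point): foot of the right locating pin, at deck height; in the shaker frame (35, -96, 78) mm.
- rail_face (a point): point on the rail's guiding face (which looks to -y and runs along the shaker's x), half way up; shaker frame (30, 90.8, 83.5) mm. With the plate's left edge flush on the face its holes are in line with the pins to within 1 mm.
- carrier: Loose blue plate 120 (x) x 200 (y) x 10 mm, origin centre of underside, a white tube rack (78 x 146 mm, top 60 mm above the underside) fixed on it (~0.55 kg). Seated at (30, -10, 78) mm, yaw 0 in the shaker frame. Starts 18 to 42 mm short (-x), 4 to 15 mm right (-y), yaw up to 0.06 rad, propped 5 mm up on the pins, near edge on the deck. Slides at 1 to 3 N; push slowly (20 mm/s) near the pins.
- hole_left (a point): centre of the round hole (12.5 mm) in the plate's left ear, at its underside; carrier frame (5, 86, 0) mm. When seated it is on pin_left.
- hole_right (a point): centre of the slot (12.5 mm in x, 15 mm in y) in the plate's right ear, at its underside; carrier frame (5, -86, 0) mm. When seated it is on pin_right.
- clamp (a joint): swing clamp pivoted upright on the rail. 0 = open: handle points to the shaker's -x above the rail, short tab to +x. Grows clockwise seen from above; 1.57 rad = closed: handle points to +y (left, out), tab lies over the plate's left ear 1 mm above it; stop at 1.62. Starts 0 to 0.25, stays where left; about 1 N at the knob moves it.
- clamp_pivot (a point): on the clamp's upright pivot axis, at the rail's top, 89 mm above the bench; shaker frame (15, 110.8, 89) mm. Boss 22 mm across, 15 mm tall above this.
- clamp_knob (a point): middle of the red upright knob (17 mm across, 22 mm tall, 92 to 114 mm above the bench) at the end of the clamp handle, 68 mm from the pivot axis.
- beaker: small glass beaker, 50 mm across, 69 mm tall, left of the shaker at the back; bystander, origin at its foot
- marker: blue-capped marker, 134 mm long, 12 mm thick, lying on the bench at the left front; bystander
- petri_dishes: petri dishes, 82 mm across, 22 mm tall, at the right front; bystander, origin at its foot
- timer: white bench timer, 47 x 68 x 66 mm, left of the shaker; bystander, origin at its foot
- orange_rack: orange tube rack 94 x 212 x 50 mm, to the right of the shaker; bystander, origin at its foot
Things that resemble listed ones, but are neither listed nor needed, are in the scene too. There is more than one size of the carrier; the one meant has the size given above.

How it is judged:
By the outcome, as a careful person would: the job done as asked, in the order asked, and still so for the second after the job is handed in, with the robot touching nothing.
It also fails if it takes over 56 s, if anything falls off the work surface, if the arm or the gripper's body presses on something with over 40 N, if the wrist force passes 120 N, or if a joint passes its speed limit or range.

## Working session

There is one attempt and no reset: what is moved stays moved. The work goes in short steps, Python scripts to look and compute and a tool call to move; the robot and the scene stay as the last step left them, time stands still between calls to the robot, and variables do not carry over. Pictures are saved under pics/ and viewed, and the job is handed in when it is done.

Besides the shell and the picture viewer there is one more tool, called after "Call:" as name(argument=value, ...) on one line, values as JSON. servo_tool: Moves the arm, as the interface text tells. Its arguments: {"type":"object","properties":{"series":{"type":"array","items":{"type":"object","properties":{"travel":{"type":"array","items":{"type":"number"}},"angular":{"type":"array","items":{"type":"number"}}}}},"claw":{"type":"number"},"squeeze":{"type":"number"}},"required":["series"]}

```bash
ls; mkdir -p pics; python3 - <<'E'
from bench import ctrl
import cv2
s=ctrl.get_state();print(s)
for n in ["scene","side","wrist"]:
    c=ctrl.calibration(n);print(n,c)
    im=ctrl.get_image(n);cv2.imwrite(f"pics/{n}0.png",im[:,:,::-1])
E
```

```text
pics
{'time': 0.0, 'joint_positions': array([ 0.01408187,  0.32180965, -0.07005804,  1.45166919,  0.02260898,
        1.37080936, -0.05690026]), 'qd': array([ 5.15434665e-04,  1.64522455e-03,  7.49568959e-06,  1.98127075e-04,
        5.93179191e-04,  3.93454661e-04, -4.39718748e-04]), 'joint_torque': array([-2.58547143e-04, -4.91284704e+01, -4.03903294e-01, -3.12526345e+01,
       -6.40594075e-02,  4.37659642e-02,  1.61017233e-04]), 'position': array([ 6.49465241e-01, -5.72094429e-05,  2.32472886e-01]), 'tool_rot': array([-2.22051877, -2.22057376,  0.00224492]), 'ft_force': array([-0.21685902, -0.00792842,  0.93892029]), 'torque': array([ 0.01029973, -0.01163482,  0.00689491]), 'grip_width': 1.0008502403707158}
scene {'fx': 410.8607852536282, 'fy': 410.8607852536282, 'cx': 257.25348538740883, 'cy': 189.24358302904645, 'rvec': array([ 2.02665916, -0.56273478,  0.30870506]), 'tvec': array([-0.4528798 ,  0.19597262,  1.1192632 ])}
side {'fx': 455.60423710729094, 'fy': 455.60423710729094, 'cx': 258.9835131273426, 'cy': 186.92633448799572, 'rvec': array([ 0.91816495, -2.5829883 ,  0.94469929]), 'tvec': array([0.36343782, 0.32581592, 1.18789516])}
wrist {'fx': 338.4448545604904, 'fy': 338.4448545604904, 'cx': 257.6737110805415, 'cy': 192.25098093440428, 'rvec': array([-2.83413710e+00, -1.15481536e-03,  2.40918615e-03]), 'tvec': array([-0.65037956, -0.03784248,  0.39307967])}
```

View pics/scene0.png

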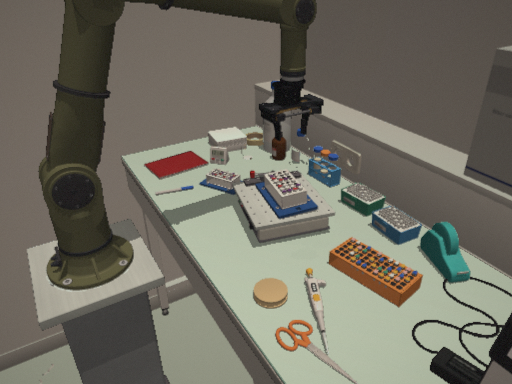

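View pics/side0.png

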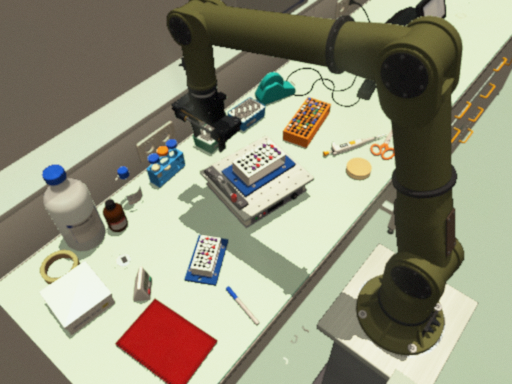

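View pics/wrist0.png

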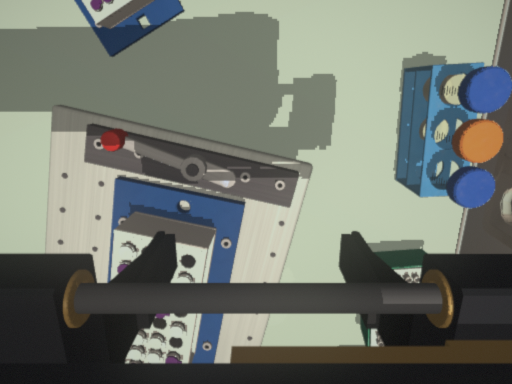

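The wrist view shows the shaker with the plate. The red knob is at about (112,140), the clamp pivot at (193,169) and the plate's left ear hole at (184,206). Candidates for the carrier are the plate on the shaker (scene 287,190; side 258,165) and a smaller blue plate with a rack lying on the bench (scene 222,180; side 207,258). I choose the one on the shaker. Next is a close crop.

```bash
python3 - <<'E'
import cv2
a=cv2.imread("pics/wrist0.png")[95:385,40:330];cv2.imwrite("pics/c1.png",cv2.resize(a,None,fx=2.05,fy=2.05,interpolation=cv2.INTER_CUBIC))
a=cv2.imread("pics/scene0.png")[155:245,220:340];cv2.imwrite("pics/c2.png",cv2.resize(a,None,fx=6,fy=6,interpolation=cv2.INTER_CUBIC))
a=cv2.imread("pics/side0.png")[130:230,190:320];cv2.imwrite("pics/c3.png",cv2.resize(a,None,fx=6,fy=6,interpolation=cv2.INTER_CUBIC))
E
```

```text
(no output)
```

View pics/c1.png

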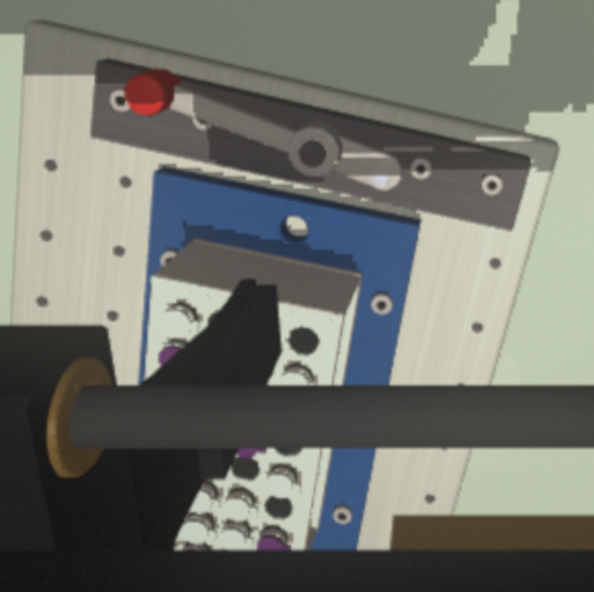

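View pics/c2.png

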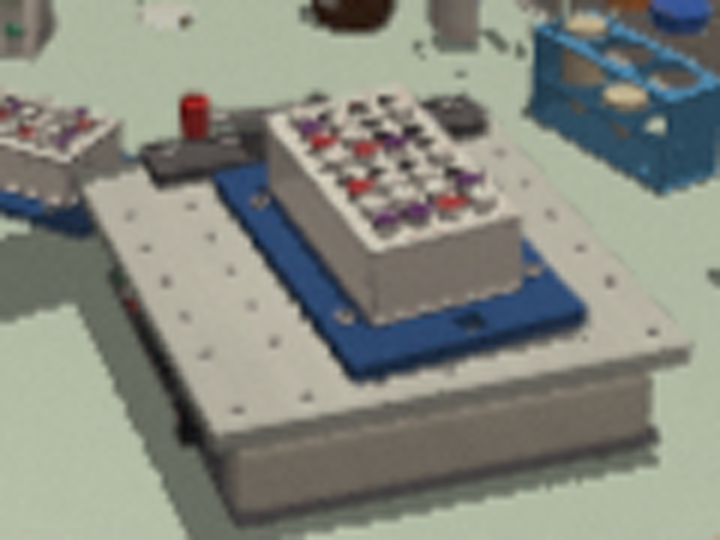

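View pics/c3.png

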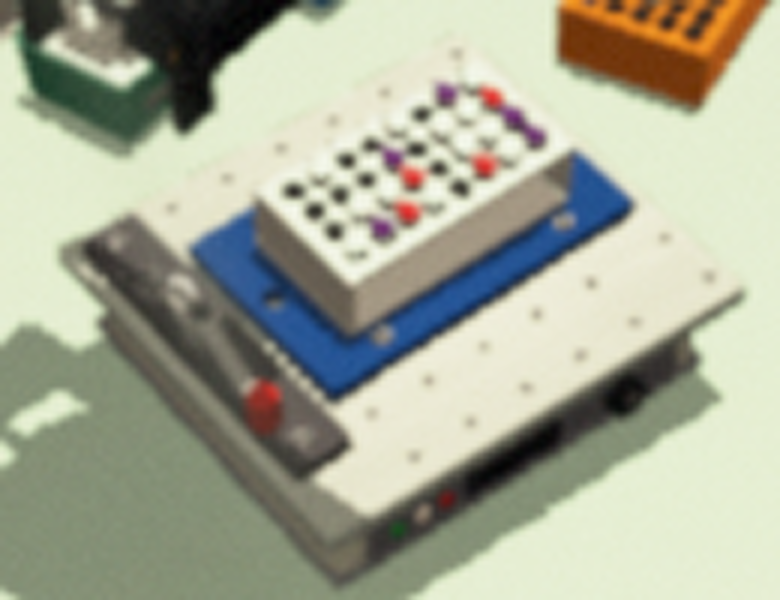

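```bash
cat > h.py <<'E'
import numpy as np,cv2
from scipy.optimize import least_squares
def ray(c,uv,z):
    R=cv2.Rodrigues(np.array(c['rvec'],float))[0];t=np.array(c['tvec'])
    C=-R.T@t
    K=np.array([[c['fx'],0,c['cx']],[0,c['fy'],c['cy']],[0,0,1]])
    d=R.T@np.linalg.inv(K)@np.array([uv[0],uv[1],1.])
    return C+d*(z-C[2])/d[2]
def cam(c):
    R=cv2.Rodrigues(np.array(c['rvec'],float))[0];return -R.T@np.array(c['tvec'])
def fit2(loc,w):
    # rigid 2D: w=R loc+t
    loc=np.array(loc);w=np.array(w)
    a=loc-loc.mean(0);b=w-w.mean(0)
    th=np.arctan2((a[:,0]*b[:,1]-a[:,1]*b[:,0]).sum(),(a*b).sum())
    R=np.array([[np.cos(th),-np.sin(th)],[np.sin(th),np.cos(th)]])
    t=w.mean(0)-R@loc.mean(0)
    return th,t,w-(loc@R.T+t)
E
cat > m1.py <<'E'
from h import *
from bench import ctrl
c=ctrl.calibration("wrist");print("cam",cam(c))
f=lambda x,y:(40+x/2.05,95+y/2.05)
P=lambda x,y,z:ray(c,f(x,y),z)[:2]
L=[];W=[]
for (px,z,l) in [((30,22),.078,(-120,132.5)),((557,143),.078,(120,132.5)),((99,60),.089,(-83,127.8-3)),((529,156),.089,(107,124.8)),((513,230),.089,(107,90.8)),((314,151),.104,(15,110.8))]:
    L.append(np.array(l)/1e3);W.append(P(*px,z));print(px,W[-1].round(4))
th,t,r=fit2(L,W);print("shaker",th,t,(r*1e3).round(1))
R=np.array([[np.cos(th),-np.sin(th)],[np.sin(th),np.cos(th)]])
def sh(w):return R.T@(w-t)*1e3
for px,z in [((148,88),.114),((155,170),.091),((418,218),.097),((295,226),.094)]:
    w=P(*px,z);print(px,w.round(4),sh(w).round(1))
E
python3 m1.py
```

```text
cam [0.6510592  0.0832441  0.38508366]
(30, 22) [0.4717 0.0656]
(557, 143) [0.7008 0.0126]
(99, 60) [0.5044 0.0507]
(529, 156) [0.687  0.0092]
(513, 230) [ 0.681  -0.0253]
(314, 151) [0.5957 0.015 ]
shaker -0.2260025547059464 [ 0.55627269 -0.08958667] [[ 2.6 -0.9]
 [-2.2 -0.1]
 [ 1.   0. ]
 [-1.5  1.2]
 [ 0.1 -0.3]
 [-0.1  0. ]]
(148, 88) [0.5343 0.0427] [-51.1 123.9]
(155, 170) [0.5228 0.0033] [-53.5  83. ]
(418, 218) [ 0.6383 -0.0168] [63.6 89.3]
(295, 226) [ 0.5833 -0.0217] [11.1 72.2]
```

```bash
cat >> h.py <<'E'
TH=-0.226;T=np.array([.5563,-.0896])
RS=np.array([[np.cos(TH),-np.sin(TH)],[np.sin(TH),np.cos(TH)]])
def s2w(x,y):return RS@(np.array([x,y])/1e3)+T
def w2s(p):return RS.T@(np.array(p)[:2]-T)*1e3
E
python3 - <<'E'
from h import *
for p in [(-5,-122),(-65,-10),(-50,100),(-10,178),(15,178.8)]:print(p,s2w(*p).round(4))
E
```

```text
(-5, -122) [ 0.5241 -0.2074]
(-65, -10) [ 0.4907 -0.0848]
(-50, 100) [0.53   0.0191]
(-10, 178) [0.5864 0.0861]
(15, 178.8) [0.611  0.0813]
```

Call:
servo_tool(series=[{"travel": [-0.041, -0.025, 0]}, {"travel": [-0.041, -0.025, 0]}, {"travel": [-0.041, -0.025, 0]}, {"travel": [-0.041, -0.025, 0]}, {"travel": [-0.043, -0.0255, 0]}], claw=0)

```text
$.series[0]: bad value
```

Call:
servo_tool(series=[{"angular": [0, 0, 0.113]}, {"angular": [0, 0, 0.113]}, {}, {}])

```text
$.series[0]: bad value
```

```bash
cat > look.py <<'E'
import sys,pickle
from bench import ctrl
from h import *
tag=sys.argv[1]
s=ctrl.get_state();print("t",round(s['time'],2),"p",s['position'].round(4),"shk",w2s(s['position']).round(1),"rot",s['tool_rot'].round(3),"F",s['ft_force'].round(1),"g",round(s['grip_width'],2))
for n in sys.argv[2:]:
    c=ctrl.calibration(n);im=ctrl.get_image(n)
    pickle.dump(c,open(f"pics/{n}{tag}.pkl","wb"));cv2.imwrite(f"pics/{n}{tag}.png",im[:,:,::-1])
E
python3 look.py 1 wrist scene; python3 -c "
import cv2
a=cv2.imread('pics/wrist1.png');cv2.imwrite('pics/w1b.png',cv2.resize(a,(800,600),interpolation=cv2.INTER_CUBIC))"
```

```text
t 0.15 p [ 0.6496 -0.      0.2327] shk [ 70.9 108.2] rot [-2.221e+00 -2.221e+00  2.000e-03] F [-0.2 -0.4 -0.9] g 1.0
```

View pics/w1b.png

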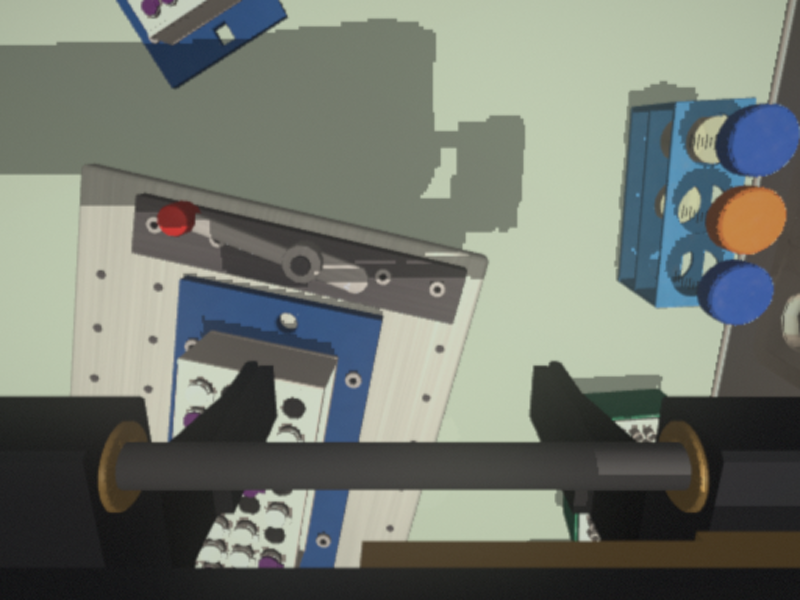

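Both rows need both fields.

Call:
servo_tool(series=[{"travel": [-0.041, -0.025, 0], "angular": [0, 0, 0]}, {"travel": [-0.041, -0.025, 0], "angular": [0, 0, 0]}, {"travel": [-0.041, -0.025, 0], "angular": [0, 0, 0]}, {"travel": [-0.041, -0.025, 0], "angular": [0, 0, 0]}, {"travel": [-0.043, -0.0255, 0], "angular": [0, 0, 0]}], claw=0)

```text
time: 0.75
position: [0.5234, -0.2082, 0.2337]
tool_rot: [2.22, 2.222, 0.001]
ft_force: [1.0, -0.5, 0.3]
grip_width: 0.631
```

Call:
servo_tool(series=[{"travel": [0, 0, 0], "angular": [0, 0, 0.113]}, {"travel": [0, 0, 0], "angular": [0, 0, 0.113]}, {"travel": [0, 0, 0], "angular": [0, 0, 0]}, {"travel": [0, 0, 0], "angular": [0, 0, 0]}])

```text
time: 1.15
position: [0.5246, -0.2067, 0.2335]
tool_rot: [-2.455, -1.961, 0.0]
ft_force: [0.0, 0.6, 0.1]
grip_width: 0.266
```

```bash
python3 look.py 2 wrist scene; python3 -c "
import cv2
a=cv2.imread('pics/wrist2.png');cv2.imwrite('pics/w2b.png',cv2.resize(a,(800,600),interpolation=cv2.INTER_CUBIC))"
```

```text
t 1.15 p [ 0.5246 -0.2067  0.2335] shk [  -4.7 -121.3] rot [-2.455 -1.961  0.   ] F [0.  0.6 0.1] g 0.27
```

View pics/w2b.png

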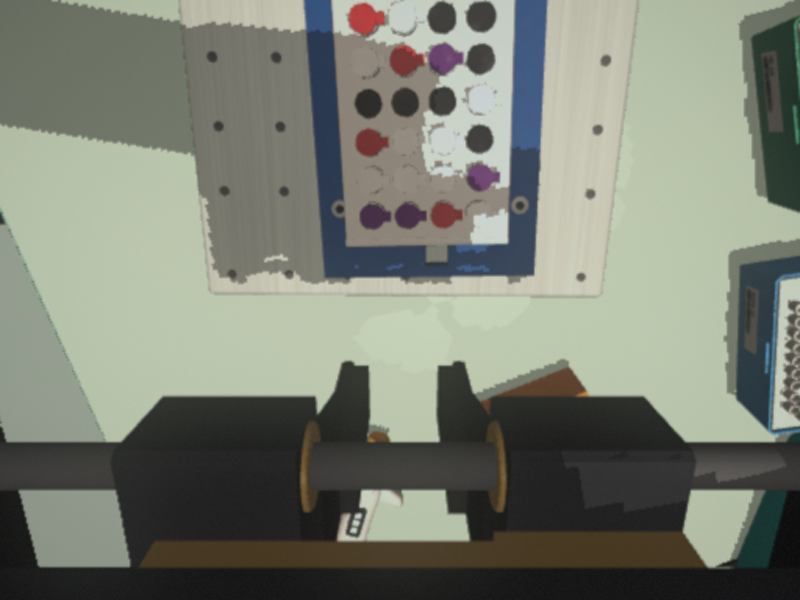

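The view now shows the plate's right edge at (325,278)–(533,276), the rack's right top edge at (347,246)–(508,245) and the deck's right edge at (212,292)–(601,297). These are in 800x600 pixels.

```bash
python3 - <<'E'
from h import *
import pickle
c=pickle.load(open("pics/wrist2.pkl","rb"));k=.64;print(cam(c))
for n,px,z in [("deckNR",(212,292),.078),("deckFR",(602,297),.078),("plNR",(325,278),.089),("plFR",(533,276),.095),("rackNR",(347,246),.140),("rackFR",(508,245),.144),("slot",(437,252),.093),("plate near edge",(307,0),.089),("plate far",(547,0),.097),("deck near edge",(181,0),.078),("deckfar",(637,0),.078),("rackN",(333,0),.14),("rackF",(514,0),.144)]:
    w=ray(c,(px[0]*k,px[1]*k),z);print(n,w.round(4)[:2],w2s(w).round(1))
E
```

```text
[ 0.54434192 -0.12550879  0.38590243]
deckNR [ 0.4109 -0.1901] [-119.2 -130.5]
deckFR [ 0.6418 -0.2455] [ 118.2 -132.8]
plNR [ 0.4825 -0.1942] [ -48.5 -118.4]
plFR [ 0.5995 -0.2177] [  70.8 -115.2]
rackNR [ 0.5074 -0.1696] [-29.7 -88.9]
rackFR [ 0.5811 -0.1849] [ 45.5 -87.3]
slot [ 0.549  -0.1925] [  16.  -101.9]
plate near edge [ 0.5116 -0.0535] [-51.6  25.2]
plate far [ 0.6262 -0.0811] [66.2 23.9]
deck near edge [ 0.4468 -0.0364] [-118.6   27.3]
deckfar [ 0.677  -0.0885] [117.4  28.1]
rackN [ 0.5277 -0.0682] [-32.6  14.4]
rackF [ 0.5998 -0.0854] [41.4 13.9]
```

Call:
servo_tool(series=[{"travel": [0, 0, 0.041], "angular": [0, 0, 0]}, {"travel": [0, 0, 0.041], "angular": [0, 0, 0]}, {"travel": [0, 0, 0.0415], "angular": [0, 0, 0]}, {"travel": [0, 0, 0], "angular": [0, 0, 0]}, {"travel": [0, 0, 0], "angular": [0, 0, 0]}])

```text
time: 1.75
position: [0.5246, -0.2068, 0.1105]
tool_rot: [-2.456, -1.958, 0.001]
ft_force: [0.2, -0.6, 0.3]
grip_width: 0.006
```

Call:
servo_tool(series=[{"travel": [0.004, 0, 0], "angular": [0, 0, 0]}, {"travel": [0.004, 0, 0], "angular": [0, 0, 0]}, {"travel": [0.004, 0, 0], "angular": [0, 0, 0]}, {"travel": [0.004, 0, 0], "angular": [0, 0, 0]}, {"travel": [0.002, 0, 0], "angular": [0, 0, 0]}])

```text
time: 2.25
position: [0.5289, -0.1888, 0.1106]
tool_rot: [2.456, 1.958, 0.001]
ft_force: [-0.1, -0.7, -0.1]
grip_width: 0.006
```

```bash
python3 look.py 3 wrist scene; python3 -c "
import cv2
a=cv2.imread('pics/wrist3.png');cv2.imwrite('pics/w3b.png',cv2.resize(a,(800,600),interpolation=cv2.INTER_CUBIC))"
```

```text
t 2.25 p [ 0.5289 -0.1888  0.1106] shk [  -4.4 -102.8] rot [2.456e+00 1.958e+00 1.000e-03] F [-0.1 -0.7 -0.1] g 0.01
```

View pics/w3b.png

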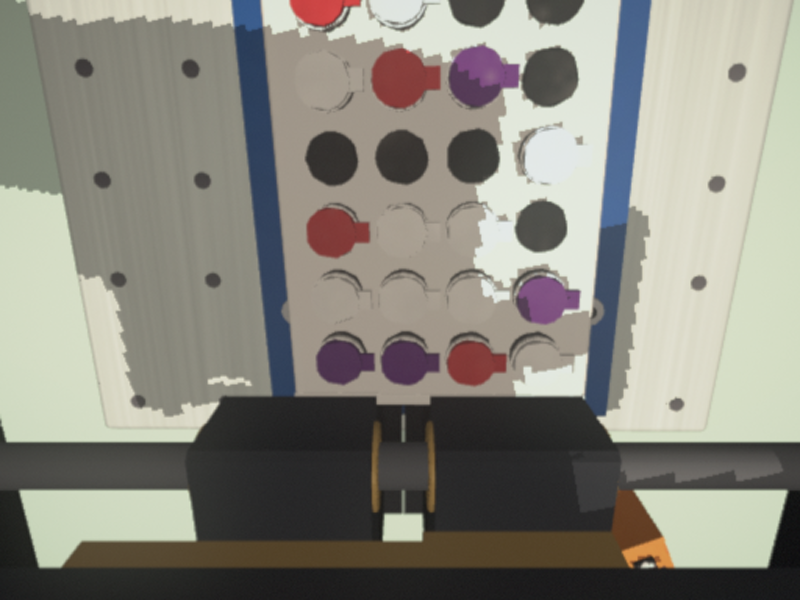

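Call:
servo_tool(series=[{"travel": [0.002, 0, 0], "angular": [0, 0, 0]}, {"travel": [0.002, 0, 0], "angular": [0, 0, 0]}, {"travel": [0.002, 0, 0], "angular": [0, 0, 0]}])

```text
time: 2.65
position: [0.5296, -0.1842, 0.11]
tool_rot: [2.458, 1.956, -0.001]
ft_force: [-0.4, -1.5, 1.1]
grip_width: 0.009
```

Call:
servo_tool(series=[{"travel": [0.002, 0, 0], "angular": [0, 0, 0]}, {"travel": [0.002, 0, 0], "angular": [0, 0, 0]}])

```text
time: 2.85
position: [0.5305, -0.1803, 0.11]
tool_rot: [2.458, 1.956, -0.002]
ft_force: [-1.6, -4.8, 1.4]
grip_width: 0.004
```

Call:
servo_tool(series=[{"travel": [0.002, 0, 0], "angular": [0, 0, 0]}])

```text
time: 2.95
position: [0.5301, -0.1799, 0.11]
tool_rot: [2.458, 1.955, -0.005]
ft_force: [-4.2, -7.4, 2.1]
grip_width: 0.003
```

Call:
servo_tool(series=[{"travel": [0.002, 0, 0], "angular": [0, 0, 0]}])

```text
time: 3.05
position: [0.5297, -0.1795, 0.11]
tool_rot: [2.459, 1.953, -0.008]
ft_force: [-6.1, -10.6, 2.9]
grip_width: 0.003
```

```bash
python3 look.py 4 wrist scene side; python3 -c "
import cv2
a=cv2.imread('pics/side4.png')[130:230,190:320];cv2.imwrite('pics/s4b.png',cv2.resize(a,None,fx=6,fy=6,interpolation=cv2.INTER_CUBIC))"
```

```text
t 3.05 p [ 0.5297 -0.1795  0.11  ] shk [ -5.8 -93.5] rot [ 2.459  1.953 -0.008] F [ -6.1 -10.6   2.9] g 0.0
```

View pics/s4b.png

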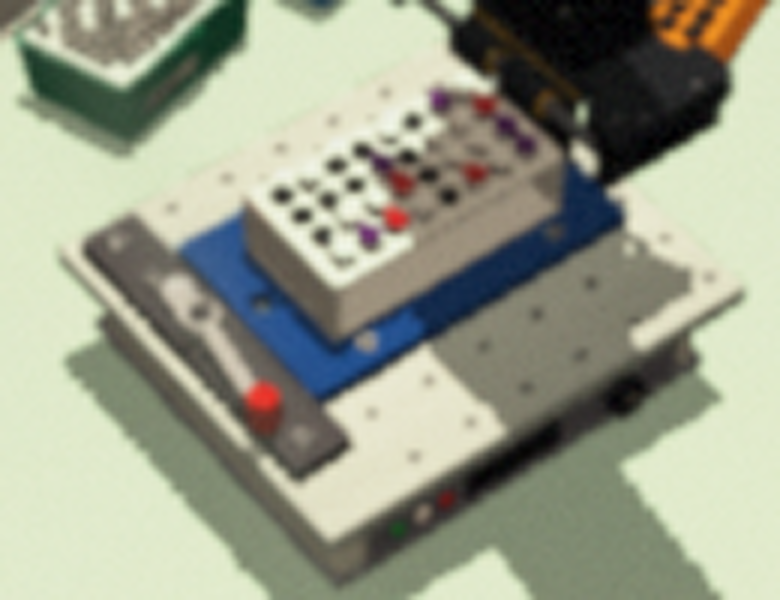

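Call:
servo_tool(series=[{"travel": [-0.016, 0, 0], "angular": [0, 0, 0]}, {"travel": [-0.016, 0, 0], "angular": [0, 0, 0]}, {"travel": [0, -0.035, 0], "angular": [0, 0, 0]}, {"travel": [0, -0.035, 0], "angular": [0, 0, 0]}, {"travel": [0, 0, 0], "angular": [0, 0, 0]}])

```text
time: 3.7
position: [0.4521, -0.19, 0.109]
tool_rot: [-2.455, -1.953, 0.003]
ft_force: [-0.1, 0.8, -0.3]
grip_width: 0.004
```

Call:
servo_tool(series=[{"travel": [0.038, 0, 0], "angular": [0, 0, 0]}, {"travel": [0.038, 0, 0], "angular": [0, 0, 0]}, {"travel": [0.038, 0, 0], "angular": [0, 0, 0]}, {"travel": [0, 0, 0], "angular": [0, 0, 0]}, {"travel": [0, 0, 0], "angular": [0, 0, 0]}])

```text
time: 4.2
position: [0.4827, -0.0789, 0.1103]
tool_rot: [2.454, 1.96, 0.001]
ft_force: [0.2, -0.6, -0.0]
grip_width: 0.004
```

```bash
python3 look.py 5 wrist scene; python3 -c "
import cv2
a=cv2.imread('pics/wrist5.png');cv2.imwrite('pics/w5b.png',cv2.resize(a,(800,600),interpolation=cv2.INTER_CUBIC))"
```

```text
t 4.2 p [ 0.4827 -0.0789  0.1103] shk [-74.2  -6.1] rot [2.454e+00 1.960e+00 1.000e-03] F [ 0.2 -0.6 -0. ] g 0.0
```

View pics/w5b.png

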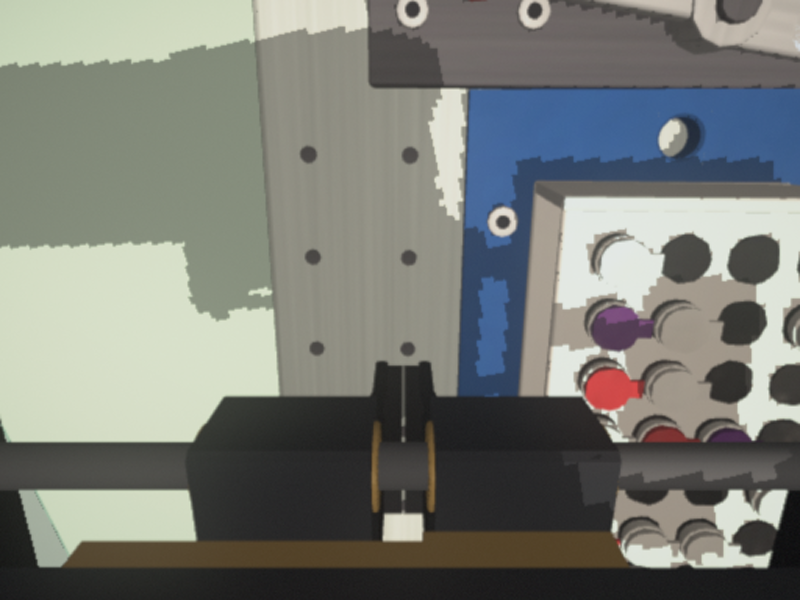

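```bash
python3 - <<'E'
from h import *
import pickle
c=pickle.load(open("pics/wrist5.pkl","rb"));k=.64
for n,px,z in [("hole",(680,136),.0935),("plNL",(470,88),.088),("plNbottom",(459,390),.088),("railN",(369,60),.089),("railNR",(371,86),.084),("rackface",(536,183),.139),("rackfacelow",(520,390),.09)]:
    w=ray(c,(px[0]*k,px[1]*k),z);print(n,w.round(4)[:2],w2s(w).round(1))
E
```

```text
hole [ 0.5849 -0.0174] [11.7 76.7]
plNL [0.5255 0.0104] [-52.4  90.6]
plNbottom [ 0.5027 -0.0899] [-52.1 -12.3]
railN [0.4971 0.0248] [-83.3  98.2]
railNR [0.4958 0.018 ] [-83.1  91.4]
rackface [ 0.5298 -0.0152] [-42.5  66.5]
rackfacelow [ 0.5243 -0.0938] [-30.3 -11.2]
```

Call:
servo_tool(series=[{"travel": [0, 0.01, 0], "angular": [0, 0, 0]}, {"travel": [0, 0.008, 0], "angular": [0, 0, 0]}, {"travel": [0, 0.003, 0], "angular": [0, 0, 0]}, {"travel": [0, 0.002, 0], "angular": [0, 0, 0]}, {"travel": [0, 0.002, 0], "angular": [0, 0, 0]}])

```text
time: 4.8
position: [0.5063, -0.0861, 0.1099]
tool_rot: [-2.458, -1.956, 0.0]
ft_force: [-0.3, -0.7, -0.6]
grip_width: 0.002
```

Call:
servo_tool(series=[{"travel": [0, 0.002, 0], "angular": [0, 0, 0]}, {"travel": [0, 0.002, 0], "angular": [0, 0, 0]}, {"travel": [0, 0.002, 0], "angular": [0, 0, 0]}, {"travel": [0, 0.002, 0], "angular": [0, 0, 0]}, {"travel": [0, 0.002, 0], "angular": [0, 0, 0]}])

```text
time: 5.3
position: [0.5159, -0.0881, 0.11]
tool_rot: [-2.458, -1.957, 0.0]
ft_force: [-2.1, 0.3, 0.7]
grip_width: 0.008
```

```bash
python3 look.py 6 wrist; python3 -c "
import cv2
a=cv2.imread('pics/wrist6.png');cv2.imwrite('pics/w6b.png',cv2.resize(a,(800,600),interpolation=cv2.INTER_CUBIC))"
```

```text
t 5.3 p [ 0.5159 -0.0881  0.11  ] shk [-39.8  -7.6] rot [-2.458 -1.957  0.   ] F [-2.1  0.3  0.7] g 0.01
```

View pics/w6b.png

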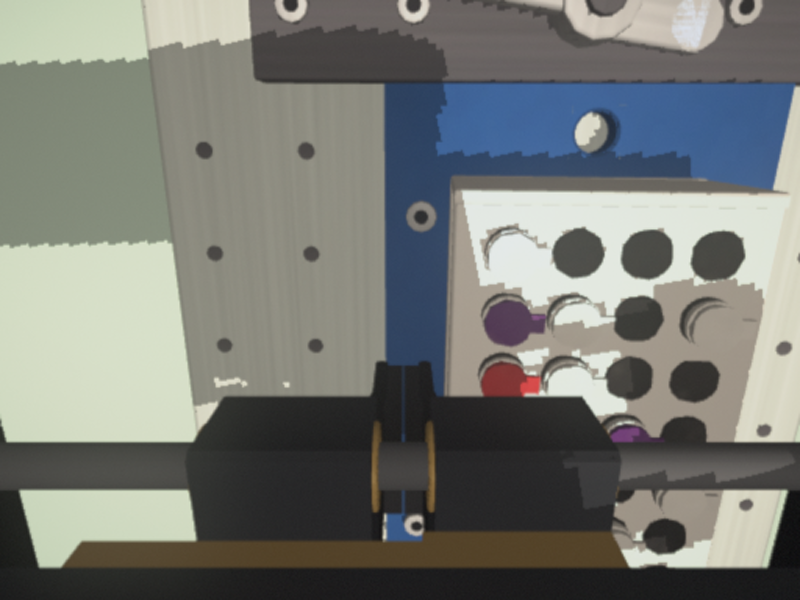

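```bash
cat > m6.py <<'E'
from h import *
import pickle,sys
c=pickle.load(open("pics/wrist6.pkl","rb"));k=.64
for n,px,z in [("hole",(594,131),.0935),("plNL",(386,84),.088),("plNbottom",(386,390),.088),("screw",(421,216),.088)]:
    w=ray(c,(px[0]*k,px[1]*k),z);print(n,w.round(4)[:2],w2s(w).round(1))
E
python3 m6.py
```

```text
hole [ 0.5927 -0.0195] [19.7 76.5]
plNL [0.534 0.008] [-43.6  90.2]
plNbottom [ 0.5099 -0.093 ] [-44.5 -13.7]
screw [ 0.5359 -0.0338] [-32.4  49.8]
```

Call:
servo_tool(series=[{"travel": [0, 0.002, 0], "angular": [0, 0, 0]}, {"travel": [0, 0.002, 0], "angular": [0, 0, 0]}, {"travel": [0, 0.002, 0], "angular": [0, 0, 0]}, {"travel": [0, 0.002, 0], "angular": [0, 0, 0]}, {"travel": [0, 0.002, 0], "angular": [0, 0, 0]}])

```text
time: 5.85
position: [0.526, -0.0905, 0.1101]
tool_rot: [2.458, 1.957, 0.0]
ft_force: [-0.2, 0.2, 0.2]
grip_width: 0.004
```

Call:
servo_tool(series=[{"travel": [0, 0.0015, 0], "angular": [0, 0, 0]}, {"travel": [0, 0.0015, 0], "angular": [0, 0, 0]}])

```text
time: 6.05
position: [0.5292, -0.0911, 0.1102]
tool_rot: [2.457, 1.956, 0.001]
ft_force: [-0.3, -0.4, -0.5]
grip_width: 0.005
```

```bash
python3 look.py 7 wrist; python3 -c "
import cv2
a=cv2.imread('pics/wrist7.png');cv2.imwrite('pics/w7b.png',cv2.resize(a,(800,600),interpolation=cv2.INTER_CUBIC))"
```

```text
t 6.05 p [ 0.5292 -0.0911  0.1102] shk [-26.   -7.5] rot [2.457e+00 1.956e+00 1.000e-03] F [-0.3 -0.4 -0.5] g 0.0
```

View pics/w7b.png

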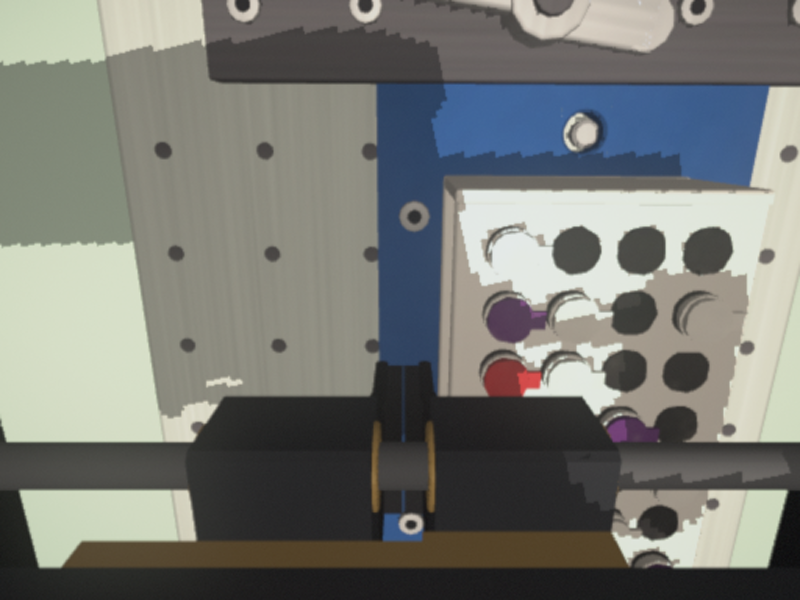

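```bash
sed -i 's/wrist6/wrist7/; s/for n,px,z in .*/for n,px,z in [("hole",(583,131),.088),("pin",(587,132),.083),("plNL",(379,84),.088),("plNb",(379,390),.088),("plFL",(769,87),.088),("railNR",(209,80),.089),("rackN",(446,180),.138),("rackF",(772,190),.138),("rackNR",(458,192),.138)]:/' m6.py; python3 m6.py; python3 look.py 8 side scene
python3 -c "
import cv2
a=cv2.imread('pics/side8.png')[130:230,190:320];cv2.imwrite('pics/s8b.png',cv2.resize(a,None,fx=6,fy=6,interpolation=cv2.INTER_CUBIC))
a=cv2.imread('pics/scene8.png')[155:245,220:340];cv2.imwrite('pics/c8.png',cv2.resize(a,None,fx=6,fy=6,interpolation=cv2.INTER_CUBIC))
a=cv2.imread('pics/wrist7.png')[60:110,340:410];cv2.imwrite('pics/h7.png',cv2.resize(a,None,fx=10,fy=10,interpolation=cv2.INTER_CUBIC))"
```

```text
hole [ 0.6046 -0.0222] [32.  76.5]
pin [ 0.6074 -0.0232] [35.  76.2]
plNL [0.5453 0.0055] [-32.   90.2]
plNb [ 0.5207 -0.0956] [-33.3 -13.8]
plFL [ 0.6619 -0.0221] [87.8 89.4]
railNR [0.4952 0.018 ] [-83.6  91.2]
rackN [ 0.5566 -0.0224] [-14.8  65.6]
rackF [ 0.6299 -0.0415] [60.9 63.4]
rackNR [ 0.5588 -0.0257] [-11.9  62.9]
t 6.1 p [ 0.5294 -0.0911  0.1102] shk [-25.9  -7.5] rot [2.457e+00 1.956e+00 1.000e-03] F [ 0.6  0.  -0.4] g -0.0
```

View pics/s8b.png

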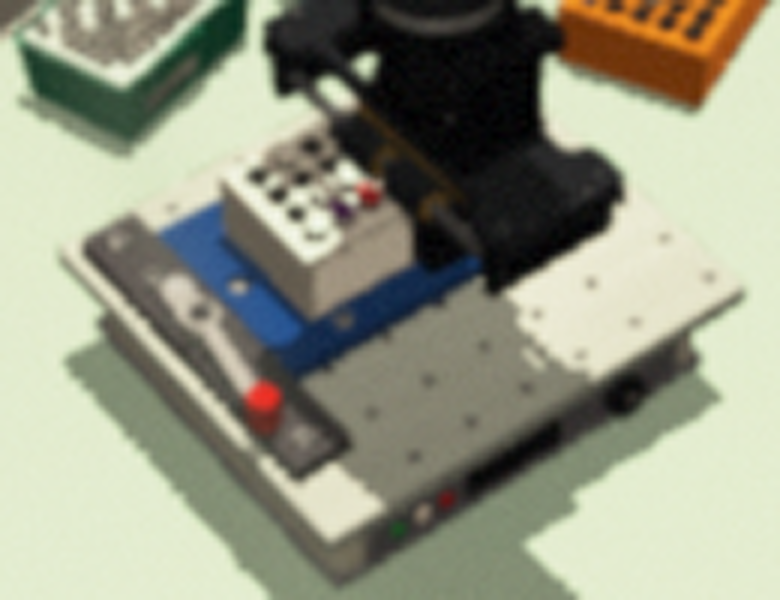

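View pics/c8.png

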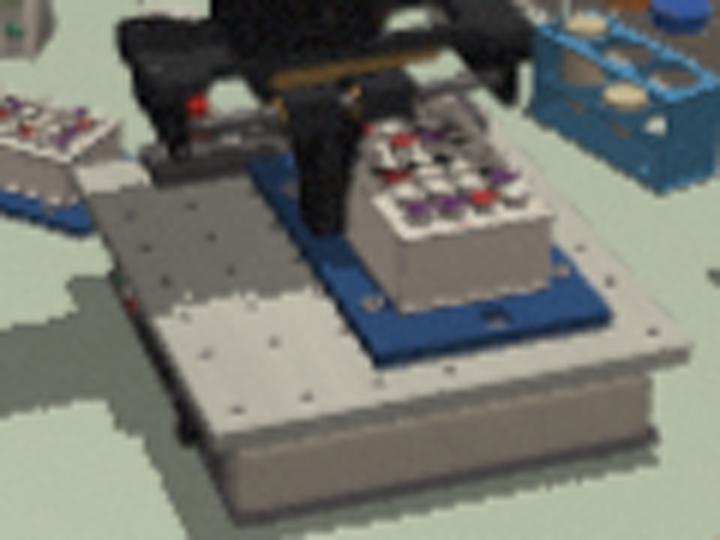

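View pics/h7.png

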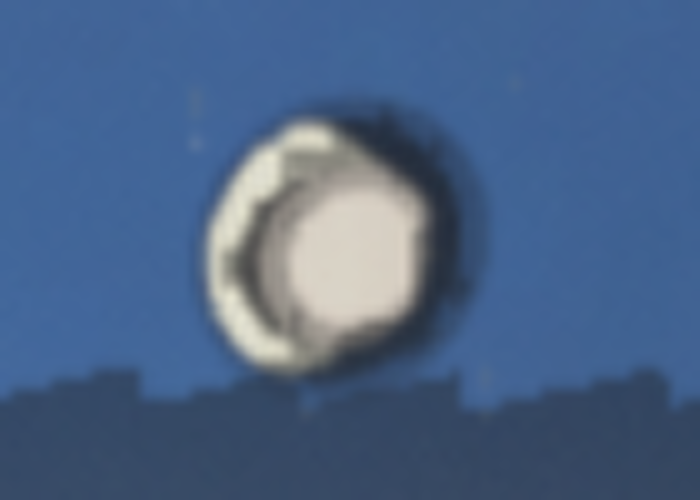

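Call:
servo_tool(series=[{"travel": [0, 0.001, 0], "angular": [0, 0, 0]}, {"travel": [0, 0.001, 0], "angular": [0, 0, 0]}])

```text
time: 6.4
position: [0.5303, -0.0914, 0.11]
tool_rot: [-2.457, -1.957, 0.001]
ft_force: [-1.4, 1.8, 0.8]
grip_width: 0.005
```

Call:
servo_tool(series=[{"travel": [0, 0.001, 0], "angular": [0, 0, 0]}, {"travel": [0, 0, 0], "angular": [0, 0, 0]}])

```text
time: 6.6
position: [0.5314, -0.0916, 0.11]
tool_rot: [-2.458, -1.957, 0.0]
ft_force: [-1.0, -0.5, 1.1]
grip_width: 0.006
```

```bash
python3 look.py 9 wrist; python3 -c "
import cv2
a=cv2.imread('pics/wrist9.png');cv2.imwrite('pics/w9b.png',cv2.resize(a,(800,600),interpolation=cv2.INTER_CUBIC))"
```

```text
t 6.6 p [ 0.5314 -0.0916  0.11  ] shk [-23.8  -7.5] rot [-2.458 -1.957  0.   ] F [-1.  -0.5  1.1] g 0.01
```

View pics/w9b.png

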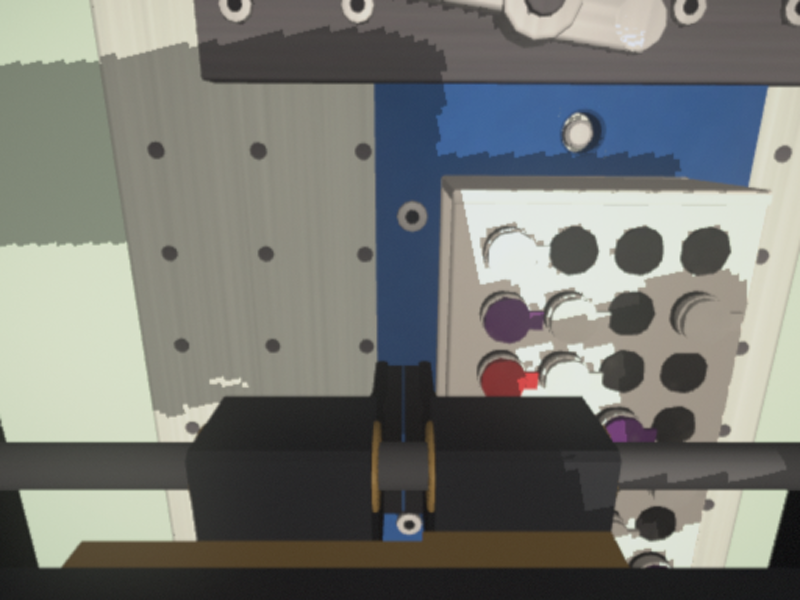

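```bash
cat > m9.py <<'E'
from h import *
import pickle
k=.64
for w_,pts in [("wrist7",[("hole",(583,131),.088),("NL",(378.5,84),.088),("Nb",(379,380),.088),("FL",(769,87),.088),("rackN",(446,180),.138),("rackF",(772,190),.138)]),
 ("wrist9",[("hole",(581,131),.088),("pin",(580,132),.083),("NL",(375,84),.088),("Nb",(377,380),.088),("FL",(767,87),.088),("rackN",(443,180),.138),("rackF",(769,191),.138)])]:
    c=pickle.load(open(f"pics/{w_}.pkl","rb"));print(cam(c))
    for n,px,z in pts:
        w=ray(c,(px[0]*k,px[1]*k),z);print(n,w2s(w).round(1))
E
python3 m9.py
python3 -c "
import cv2
a=cv2.imread('pics/wrist9.png')[60:110,340:410];cv2.imwrite('pics/h9.png',cv2.resize(a,None,fx=10,fy=10,interpolation=cv2.INTER_CUBIC))"
```

```text
[ 0.54907246 -0.00994381  0.26260047]
hole [32.  76.5]
NL [-32.1  90.2]
Nb [-33.3  -9.8]
FL [87.8 89.4]
rackN [-14.8  65.6]
rackF [60.9 63.4]
[ 0.55150159 -0.01049677  0.26239239]
hole [33.5 76.5]
pin [34.8 76.2]
NL [-31.   90.2]
Nb [-31.8  -9.7]
FL [89.2 89.4]
rackN [-13.2  65.6]
rackF [62.4 63.2]
```

View pics/h9.png

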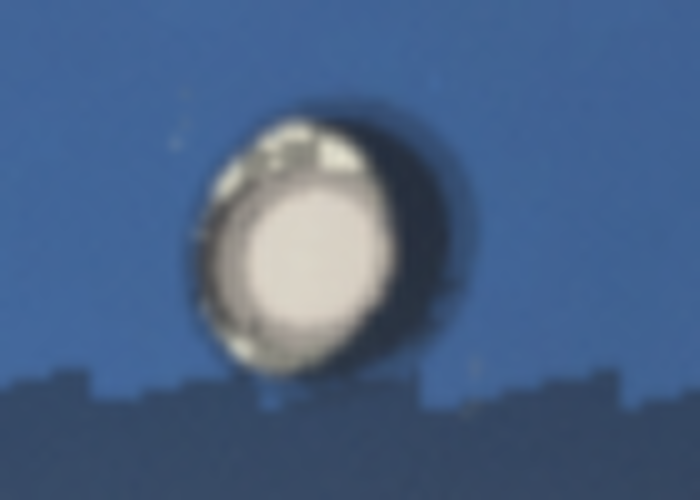

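Call:
servo_tool(series=[{"travel": [0, 0.001, 0], "angular": [0, 0, 0]}, {"travel": [0, 0, 0], "angular": [0, 0, 0]}])

```text
time: 6.85
position: [0.5326, -0.0919, 0.11]
tool_rot: [2.458, 1.957, -0.0]
ft_force: [-1.1, -0.3, 0.1]
grip_width: 0.002
```

Call:
servo_tool(series=[{"travel": [0, 0.001, 0], "angular": [0, 0, 0]}, {"travel": [0, 0, 0], "angular": [0, 0, 0]}])

```text
time: 7.05
position: [0.5336, -0.0922, 0.1101]
tool_rot: [2.458, 1.957, 0.0]
ft_force: [-0.9, 0.9, 0.3]
grip_width: 0.004
```

Call:
servo_tool(series=[{"travel": [0, 0.001, 0], "angular": [0, 0, 0]}, {"travel": [0, 0, 0], "angular": [0, 0, 0]}])

```text
time: 7.25
position: [0.5343, -0.0923, 0.11]
tool_rot: [-2.458, -1.957, 0.0]
ft_force: [-0.7, 0.8, 0.7]
grip_width: 0.003
```

```bash
python3 look.py 10 wrist side scene; python3 -c "
import cv2
a=cv2.imread('pics/wrist10.png');cv2.imwrite('pics/w10b.png',cv2.resize(a,(800,600),interpolation=cv2.INTER_CUBIC))"
```

```text
t 7.25 p [ 0.5343 -0.0923  0.11  ] shk [-20.8  -7.6] rot [-2.458 -1.957  0.   ] F [-0.7  0.8  0.7] g 0.0
```

View pics/w10b.png

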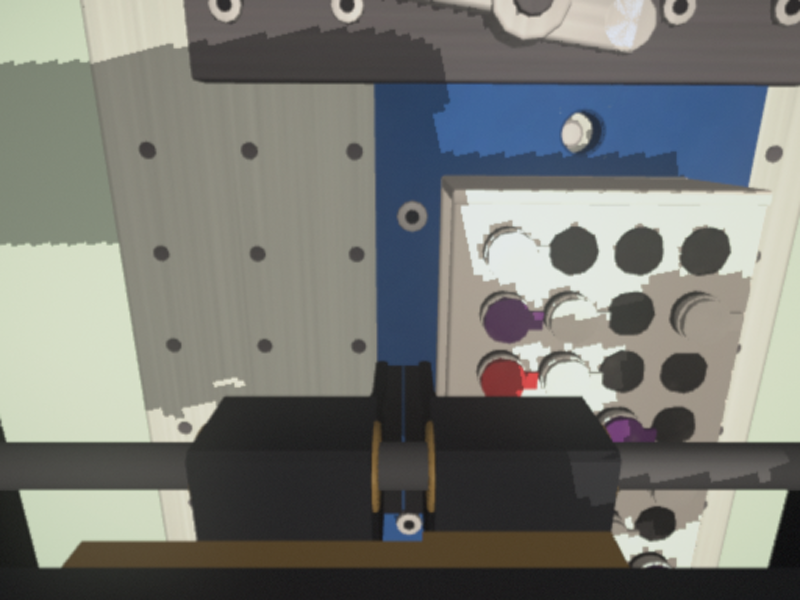

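```bash
cat > m10.py <<'E'
from h import *
import pickle
k=.64
c=pickle.load(open("pics/wrist10.pkl","rb"));print(cam(c))
for n,px,z in [("hole",(580,131),.088),("hole",(580,131),.093),("pin",(575,132),.083),("NL",(374,84),.088),("Nb",(376,380),.088),("FL",(767,87),.088),("FL",(767,87),.095),("rackN",(443,180),.138),("rackF",(769,191),.138),("boss",(533,10),.104),("boss",(533,10),.1)]:
        w=ray(c,(px[0]*k,px[1]*k),z);print(n,z,w2s(w).round(1))
E
python3 m10.py
python3 -c "
import cv2
a=cv2.imread('pics/wrist10.png')[60:110,340:410];cv2.imwrite('pics/h10.png',cv2.resize(a,None,fx=10,fy=10,interpolation=cv2.INTER_CUBIC))
a=cv2.imread('pics/side10.png')[130:230,190:320];b=cv2.imread('pics/scene10.png')[155:245,220:340]
cv2.imwrite('pics/s10b.png',cv2.resize(a,None,fx=6,fy=6,interpolation=cv2.INTER_CUBIC))
cv2.imwrite('pics/c10b.png',cv2.resize(b,None,fx=6,fy=6,interpolation=cv2.INTER_CUBIC))"
```

```text
[ 0.5544044  -0.01115921  0.26239367]
hole 0.088 [36.2 76.5]
hole 0.093 [34.6 76.5]
pin 0.083 [36.2 76.2]
NL 0.088 [-28.3  90.2]
Nb 0.088 [-29.2  -9.7]
FL 0.088 [92.2 89.4]
FL 0.095 [87.7 88.8]
rackN 0.138 [-10.2  65.6]
rackF 0.138 [65.3 63.2]
boss 0.104 [ 15.3 107.3]
boss 0.1 [ 16.2 108.1]
```

View pics/h10.png

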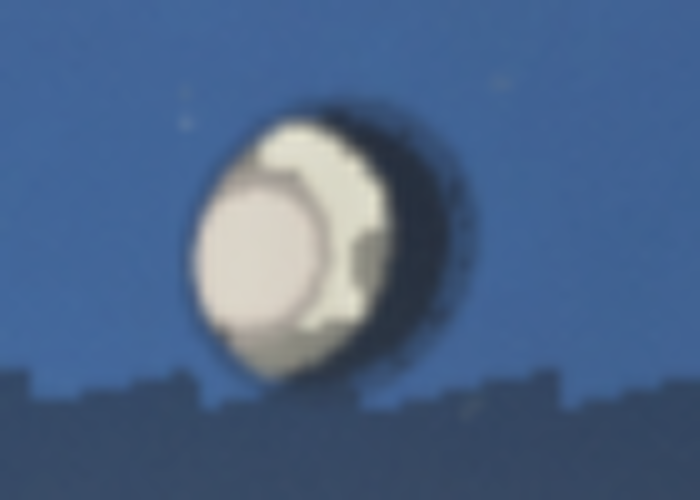

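View pics/c10b.png

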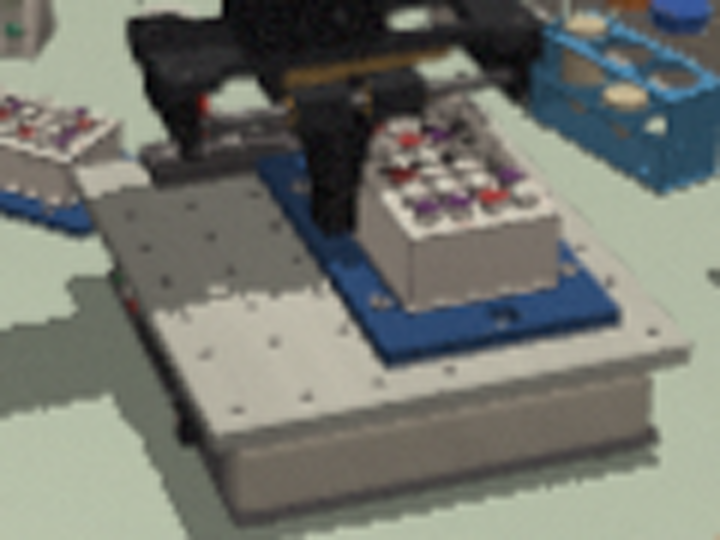

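View pics/s10b.png

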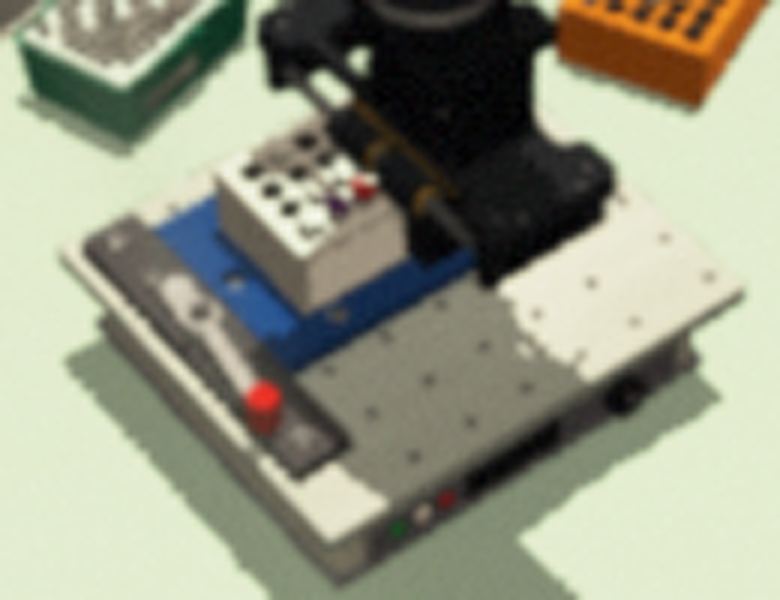

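Call:
servo_tool(series=[{"travel": [0, 0.001, 0], "angular": [0, 0, 0]}, {"travel": [0, 0, 0], "angular": [0, 0, 0]}])

```text
time: 7.6
position: [0.5345, -0.0923, 0.11]
tool_rot: [-2.456, -1.956, 0.002]
ft_force: [-4.9, 1.4, 2.7]
grip_width: 0.003
```

```bash
python3 look.py 11 
```

```text
t 7.6 p [ 0.5345 -0.0923  0.11  ] shk [-20.7  -7.5] rot [-2.456e+00 -1.956e+00  2.000e-03] F [-4.9  1.4  2.7] g 0.0
```

Call:
servo_tool(series=[{"travel": [0, -0.01, 0], "angular": [0, 0, 0]}, {"travel": [0, -0.02, 0], "angular": [0, 0, 0]}, {"travel": [0, 0, -0.04], "angular": [0, 0, 0]}, {"travel": [0, 0, -0.04], "angular": [0, 0, 0]}, {"travel": [0, 0, -0.04], "angular": [0, 0, 0]}])

```text
time: 8.1
position: [0.506, -0.0859, 0.2316]
tool_rot: [2.457, 1.956, 0.002]
ft_force: [1.0, -0.2, 0.6]
grip_width: 0.004
```

Call:
servo_tool(series=[{"travel": [-0.045, 0, 0], "angular": [0, 0, 0]}, {"travel": [-0.045, 0.01, 0], "angular": [0, 0, 0]}, {"travel": [-0.02, 0.04, 0], "angular": [0, 0, 0]}, {"travel": [0, 0, 0], "angular": [0, 0, 0]}, {"travel": [0, 0, 0], "angular": [0, 0, 0]}])

```text
time: 8.6
position: [0.5304, -0.2046, 0.2295]
tool_rot: [-2.459, -1.955, 0.0]
ft_force: [-0.3, 0.3, 0.4]
grip_width: 0.004
```

```bash
python3 look.py 12 wrist scene side; python3 -c "
import cv2
a=cv2.imread('pics/wrist12.png');cv2.imwrite('pics/w12b.png',cv2.resize(a,(800,600),interpolation=cv2.INTER_CUBIC))
b=cv2.imread('pics/scene12.png')[155:245,220:340]
cv2.imwrite('pics/c12b.png',cv2.resize(b,None,fx=6,fy=6,interpolation=cv2.INTER_CUBIC))"
```

```text
t 8.6 p [ 0.5304 -0.2046  0.2295] shk [   0.6 -117.8] rot [-2.459 -1.955  0.   ] F [-0.3  0.3  0.4] g 0.0
```

View pics/w12b.png

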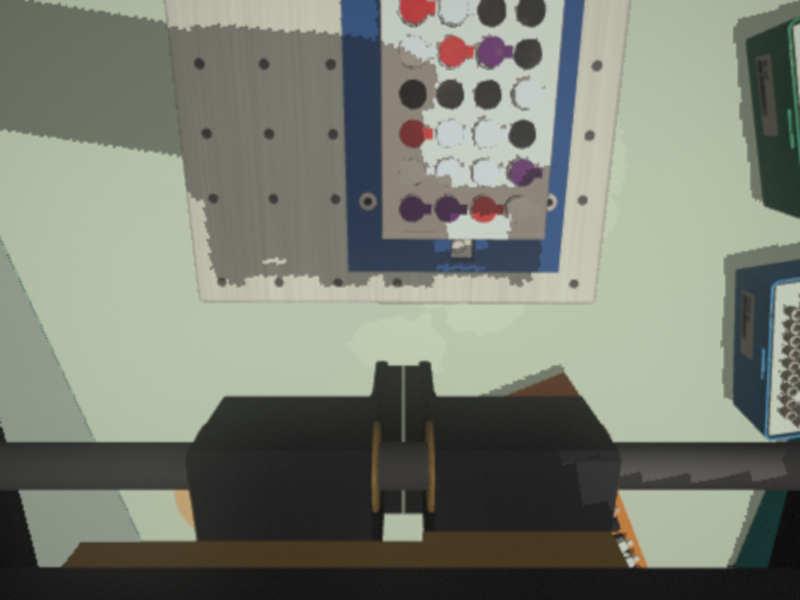

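View pics/c12b.png

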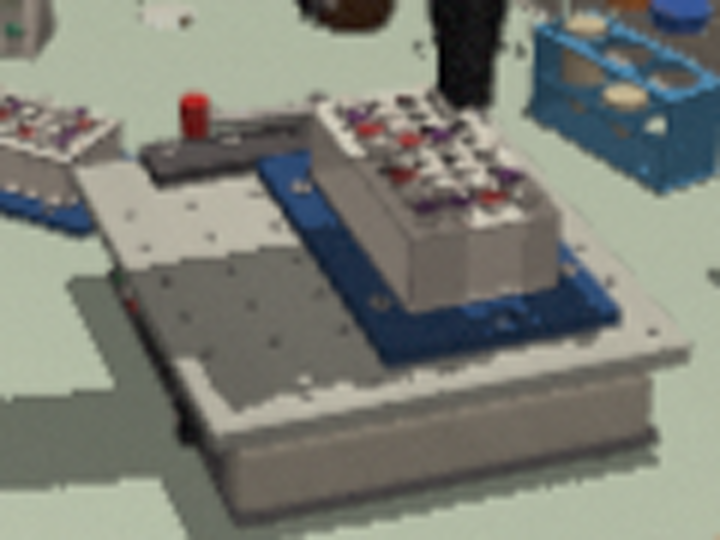

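```bash
cat > m12.py <<'E'
from h import *
import pickle
k=.64
c=pickle.load(open("pics/wrist12.pkl","rb"));print(cam(c))
for n,px,z in [("deckNR",(202,300),.078),("deckFR",(595,303),.078),("NR",(349,271),.088),("FR",(559,271),.088),("Nup",(341,10),.088),("Fup",(582,10),.088),("slot",(461,247),.088),("pin",(459,243),.083),("rackNR",(382,238),.138),("rackFR",(545,239),.138)]:
        w=ray(c,(px[0]*k,px[1]*k),z);print(n,z,w2s(w).round(1))
E
python3 m12.py
python3 -c "
import cv2
a=cv2.imread('pics/wrist12.png')[135:185,260:330];cv2.imwrite('pics/h12.png',cv2.resize(a,None,fx=10,fy=10,interpolation=cv2.INTER_CUBIC))"
```

```text
[ 0.55058889 -0.12347894  0.38183036]
deckNR 0.078 [-119.1 -130.4]
deckFR 0.078 [ 118.  -132.4]
NR 0.088 [ -28.8 -109.8]
FR 0.088 [  91.4 -109.9]
Nup 0.088 [-28.7  23.8]
Fup 0.088 [91.  23.7]
slot 0.088 [ 34.9 -95.9]
pin 0.083 [ 34.2 -94.6]
rackNR 0.138 [ -7.7 -81.1]
rackFR 0.138 [ 68.3 -81.6]
```

View pics/h12.png

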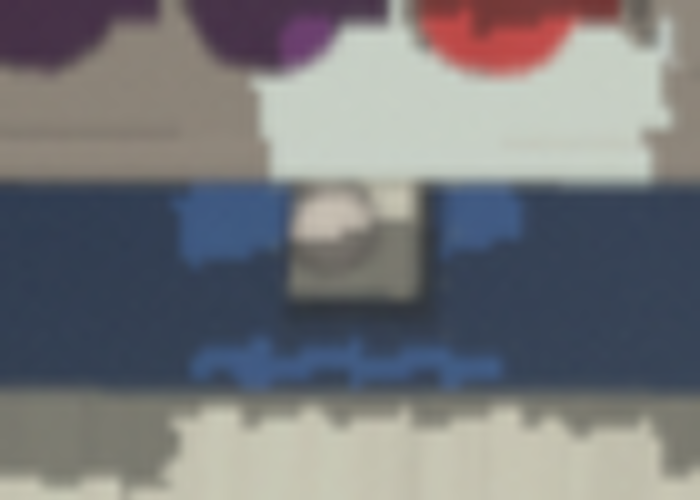

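```bash
python3 - <<'E'
from h import *
from bench import ctrl
c=ctrl.calibration("side")
for n,p in [("bottle",(85,243)),("brown",(117,228)),("timer",(142,298)),("decoy",(207,265)),("box",(80,310)),("tuberack",(165,180))]:
    w=ray(c,p,0);print(n,w[:2].round(3),w2s(w).round(0))
print(s2w(-52,97),ctrl.get_state()['joint_positions'].round(2))
E
```

```text
bottle [0.815 0.385] [146. 520.]
brown [0.784 0.291] [137. 422.]
timer [0.551 0.396] [-114.  472.]
decoy [0.485 0.213] [-137.  279.]
box [0.652 0.522] [-44. 618.]
tuberack [0.813 0.067] [215. 211.]
[0.52735819 0.01658555] [ 0.25  0.15  0.08  1.67 -0.01  1.33  0.1 ]
```

Call:
servo_tool(series=[{"travel": [0.043, -0.0105, 0], "angular": [0, 0, 0]}, {"travel": [0.043, -0.0105, 0], "angular": [0, 0, 0]}, {"travel": [0.043, -0.0105, 0], "angular": [0, 0, 0]}, {"travel": [0.043, -0.0105, 0], "angular": [0, 0, 0]}, {"travel": [0.043, -0.0105, 0], "angular": [0, 0, 0]}])

```text
time: 9.25
position: [0.5265, 0.0197, 0.2309]
tool_rot: [2.455, 1.958, 0.002]
ft_force: [0.5, 0.4, 0.1]
grip_width: 0.001
```

Call:
servo_tool(series=[{"travel": [0, 0, 0.04], "angular": [0, 0, 0]}, {"travel": [0, 0, 0.03], "angular": [0, 0, 0]}, {"travel": [0, 0, 0], "angular": [0, 0, 0]}, {"travel": [0, 0, 0], "angular": [0, 0, 0]}])

```text
time: 9.65
position: [0.5271, 0.0174, 0.1609]
tool_rot: [2.457, 1.957, 0.001]
ft_force: [0.0, 0.1, 1.4]
grip_width: 0.004
```

```bash
python3 look.py 13 wrist; python3 -c "
import cv2
a=cv2.imread('pics/wrist13.png');cv2.imwrite('pics/w13b.png',cv2.resize(a,(800,600),interpolation=cv2.INTER_CUBIC))"
```

```text
t 9.65 p [0.5271 0.0174 0.1609] shk [-52.5  97.8] rot [2.457e+00 1.957e+00 1.000e-03] F [0.  0.1 1.4] g 0.0
```

View pics/w13b.png

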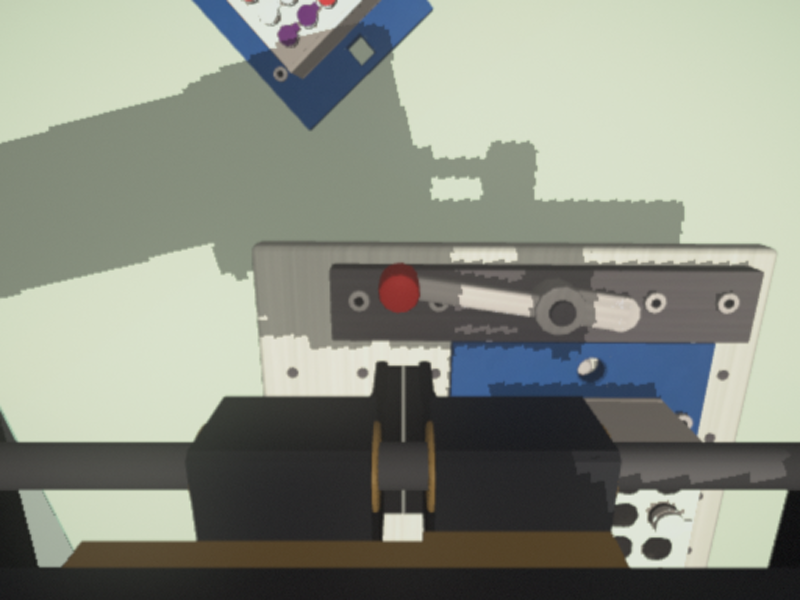

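```bash
python3 - <<'E'
from h import *
import pickle
c=pickle.load(open("pics/wrist13.pkl","rb"));k=.64
for n,px,z in [("knobtop",(400,284),.114),("boss",(562,312),.104)]:
    w=ray(c,(px[0]*k,px[1]*k),z);print(n,w2s(w).round(1))
E
```

```text
knobtop [-52.2 124.8]
boss [ 15.5 109.9]
```

Call:
servo_tool(series=[{"travel": [0, 0, 0.03], "angular": [0, 0, 0]}, {"travel": [0, 0, 0.023], "angular": [0, 0, 0]}, {"travel": [0, -0.004, 0], "angular": [0, 0, 0.1]}, {"travel": [0.002, 0, 0], "angular": [0, 0, 0.1]}, {"travel": [0, 0, 0], "angular": [0, 0, 0]}])

```text
time: 10.2
position: [0.5257, 0.02, 0.1092]
tool_rot: [2.64, 1.7, 0.005]
ft_force: [-0.0, 0.9, 0.8]
grip_width: 0.008
```

Call:
servo_tool(series=[{"travel": [0.004, 0, 0], "angular": [0, 0, 0]}, {"travel": [0.0069, -0.0018, 0], "angular": [0, 0, 0.1]}, {"travel": [0.0069, -0.0018, 0], "angular": [0, 0, 0.1]}])

```text
time: 10.5
position: [0.5297, 0.0372, 0.1082]
tool_rot: [2.798, 1.425, 0.002]
ft_force: [0.2, -1.7, 0.0]
grip_width: 0.005
```

```bash
python3 look.py 14 wrist side; python3 -c "
import cv2
a=cv2.imread('pics/wrist14.png');cv2.imwrite('pics/w14b.png',cv2.resize(a,(800,600),interpolation=cv2.INTER_CUBIC))"
```

```text
t 10.5 p [0.5297 0.0372 0.1082] shk [-54.4 117.6] rot [2.798e+00 1.425e+00 2.000e-03] F [ 0.2 -1.7  0. ] g 0.01
```

View pics/w14b.png

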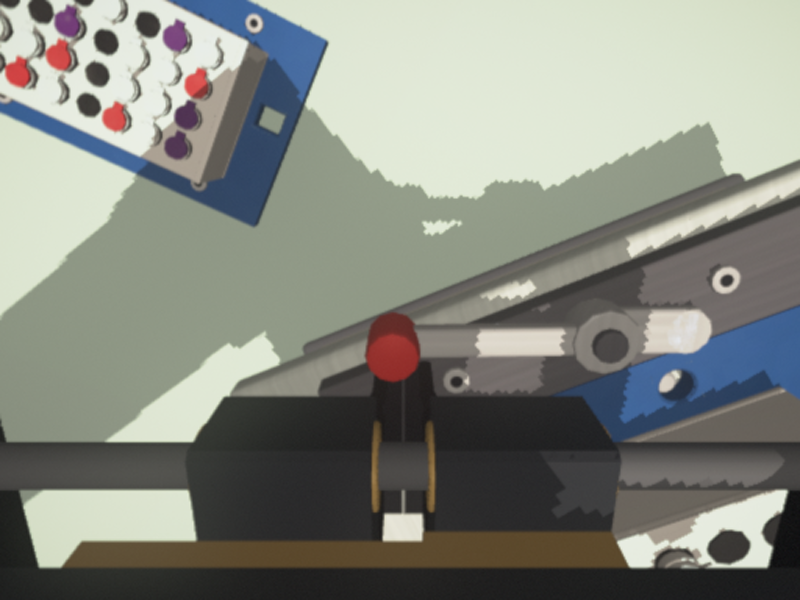

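Call:
servo_tool(series=[{"travel": [0.0069, -0.002, 0], "angular": [0, 0, 0.1]}, {"travel": [0.0069, -0.002, 0], "angular": [0, 0, 0.1]}, {"travel": [0.0069, -0.002, 0], "angular": [0, 0, 0.1]}, {"travel": [0.0069, -0.002, 0], "angular": [0, 0, 0.1]}, {"travel": [0.0069, -0.002, 0], "angular": [0, 0, 0.1]}])

```text
time: 11.1
position: [0.5474, 0.0676, 0.1075]
tool_rot: [3.064, 0.692, 0.0]
ft_force: [-0.6, -1.1, -0.2]
grip_width: 0.004
```

```bash
python3 look.py 15 wrist; python3 -c "
import cv2
a=cv2.imread('pics/wrist15.png');cv2.imwrite('pics/w15b.png',cv2.resize(a,(800,600),interpolation=cv2.INTER_CUBIC))"
```

```text
t 11.1 p [0.5474 0.0676 0.1075] shk [-43.9 151.2] rot [3.064 0.692 0.   ] F [-0.6 -1.1 -0.2] g 0.0
```

View pics/w15b.png

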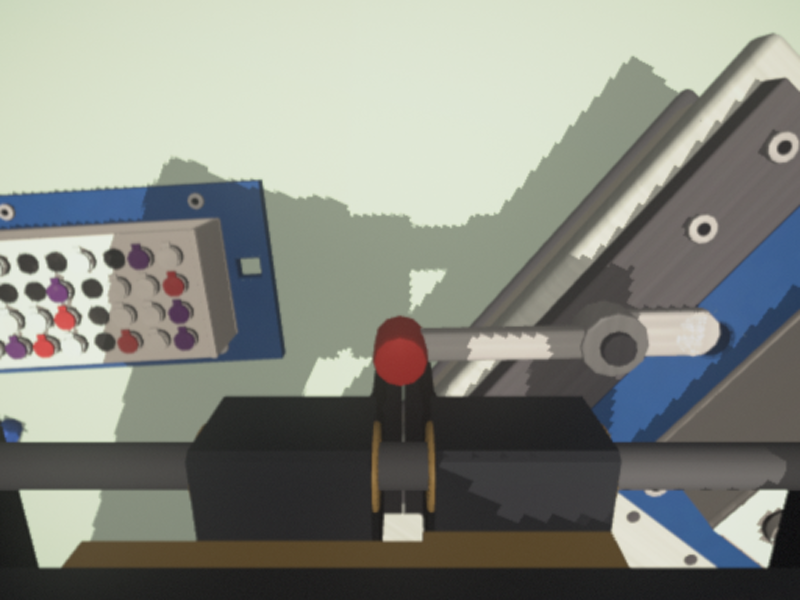

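Call:
servo_tool(series=[{"travel": [0.0069, -0.0018, 0], "angular": [0, 0, 0.1]}, {"travel": [0.0069, -0.0018, 0], "angular": [0, 0, 0.1]}, {"travel": [0.0069, -0.0018, 0], "angular": [0, 0, 0.1]}, {"travel": [0.0069, -0.0018, 0], "angular": [0, 0, 0.1]}, {"travel": [0.0069, -0.0018, 0], "angular": [0, 0, 0.1]}])

```text
time: 11.65
position: [0.5783, 0.0843, 0.1074]
tool_rot: [3.14, -0.085, -0.0]
ft_force: [-0.3, -0.2, -0.8]
grip_width: 0.001
```

Call:
servo_tool(series=[{"travel": [0.0069, -0.0018, 0], "angular": [0, 0, 0.1]}, {"travel": [0.0035, -0.0009, 0], "angular": [0, 0, 0.05]}])

```text
time: 11.85
position: [0.5891, 0.0861, 0.1074]
tool_rot: [3.125, -0.319, 0.0]
ft_force: [-1.4, 0.6, 0.5]
grip_width: 0.005
```

Call:
servo_tool(series=[{"travel": [0.002, 0, 0], "angular": [0, 0, 0]}, {"travel": [0, 0, 0], "angular": [0, 0, 0]}])

```text
time: 12.05
position: [0.591, 0.0859, 0.1073]
tool_rot: [-3.126, 0.316, -0.001]
ft_force: [0.8, -0.7, -1.0]
grip_width: 0.007
```

```bash
python3 look.py 16 wrist; python3 -c "
import cv2
a=cv2.imread('pics/wrist16.png');cv2.imwrite('pics/w16b.png',cv2.resize(a,(800,600),interpolation=cv2.INTER_CUBIC))"
```

```text
t 12.05 p [0.591  0.0859 0.1073] shk [ -5.5 178.8] rot [-3.126e+00  3.160e-01 -1.000e-03] F [ 0.8 -0.7 -1. ] g 0.01
```

View pics/w16b.png

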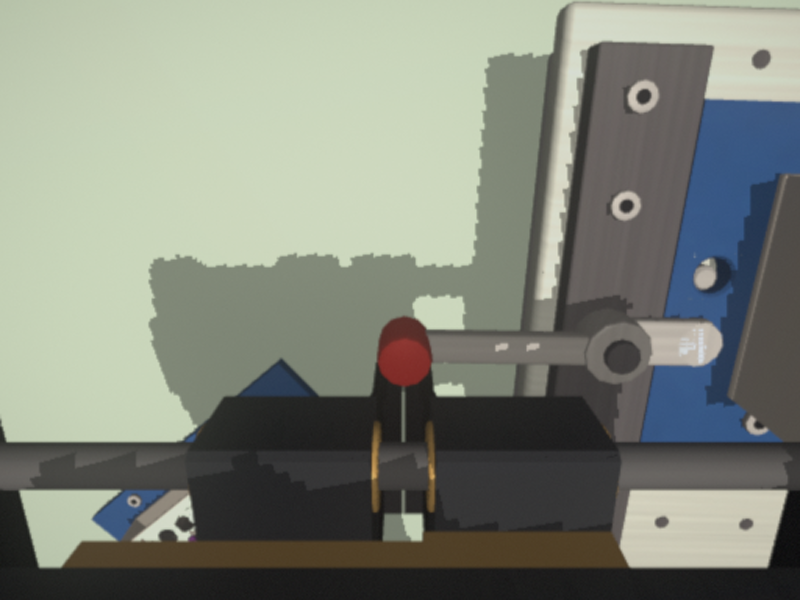

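Call:
servo_tool(series=[{"travel": [0.0015, 0, 0], "angular": [0, 0, 0]}, {"travel": [0.001, 0, 0], "angular": [0, 0, 0]}])

```text
time: 12.3
position: [0.593, 0.0856, 0.1072]
tool_rot: [-3.125, 0.32, 0.0]
ft_force: [-0.4, 0.1, 0.5]
grip_width: 0.004
```

Call:
servo_tool(series=[{"travel": [0.0015, 0, 0], "angular": [0, 0, 0]}, {"travel": [0, 0, 0], "angular": [0, 0, 0]}])

```text
time: 12.5
position: [0.5948, 0.0852, 0.1071]
tool_rot: [3.125, -0.321, 0.0]
ft_force: [-0.9, 0.6, -0.1]
grip_width: 0.004
```

Call:
servo_tool(series=[{"travel": [0.0015, 0, 0], "angular": [0, 0, 0]}, {"travel": [0, 0, 0], "angular": [0, 0, 0]}])

```text
time: 12.7
position: [0.5955, 0.0851, 0.107]
tool_rot: [3.125, -0.321, -0.003]
ft_force: [-3.3, 0.8, 1.9]
grip_width: 0.006
```

Call:
servo_tool(series=[{"travel": [0.0015, 0, 0], "angular": [0, 0, 0]}, {"travel": [0, 0, 0], "angular": [0, 0, 0]}])

```text
time: 12.9
position: [0.5957, 0.0851, 0.1069]
tool_rot: [3.125, -0.321, -0.007]
ft_force: [-8.2, 0.7, 4.6]
grip_width: 0.003
```

Call:
servo_tool(series=[{"travel": [-0.012, 0, 0], "angular": [0, 0, 0]}, {"travel": [-0.02, 0, 0], "angular": [0, 0, 0]}, {"travel": [0, 0, -0.04], "angular": [0, 0, 0]}, {"travel": [0, 0, -0.04], "angular": [0, 0, 0]}, {"travel": [0, 0, -0.04], "angular": [0, 0, 0]}])

```text
time: 13.4
position: [0.5661, 0.0911, 0.2285]
tool_rot: [3.125, -0.322, 0.003]
ft_force: [-0.3, -0.0, -0.3]
grip_width: 0.009
```

Call:
servo_tool(series=[{"travel": [-0.03, 0, -0.03], "angular": [0, 0, 0]}, {"travel": [-0.03, 0.0, -0.03], "angular": [0, 0, 0]}, {"travel": [0, 0, 0], "angular": [0, 0, 0]}, {"travel": [0, 0, 0], "angular": [0, 0, 0]}])

```text
time: 13.8
position: [0.5079, 0.1036, 0.2882]
tool_rot: [-3.124, 0.321, -0.006]
ft_force: [0.4, -0.8, -0.8]
grip_width: 0.005
```

```bash
python3 look.py 17 wrist scene side; python3 -c "
import cv2,numpy as np
a=cv2.imread('pics/wrist17.png');cv2.imwrite('pics/w17b.png',cv2.resize(a,(800,600),interpolation=cv2.INTER_CUBIC))
a=cv2.imread('pics/side17.png')[130:230,190:320];b=cv2.imread('pics/scene17.png')[155:245,220:340]
cv2.imwrite('pics/s17b.png',cv2.resize(a,None,fx=6,fy=6,interpolation=cv2.INTER_CUBIC))"
```

```text
t 13.8 p [0.5079 0.1036 0.2882] shk [-90.5 177.4] rot [-3.124  0.321 -0.006] F [ 0.4 -0.8 -0.8] g 0.01
```

View pics/w17b.png

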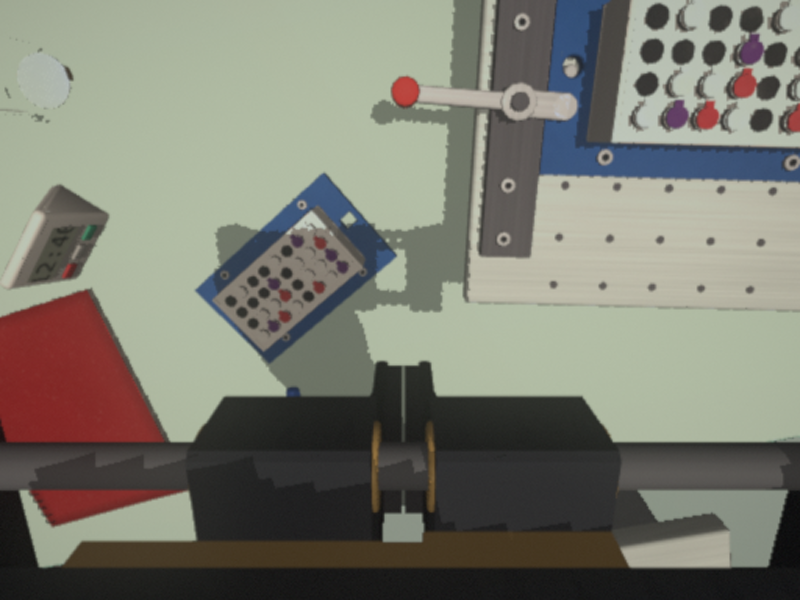

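View pics/s17b.png

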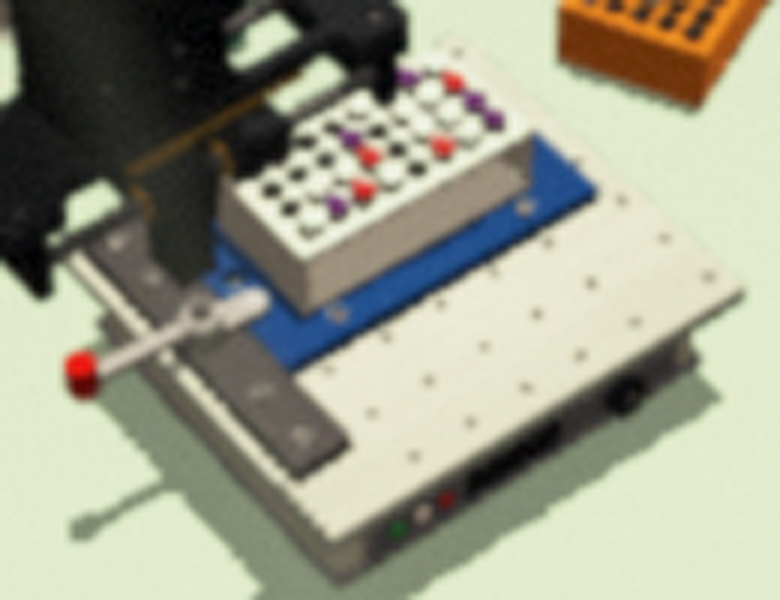

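View pics/scene17.png

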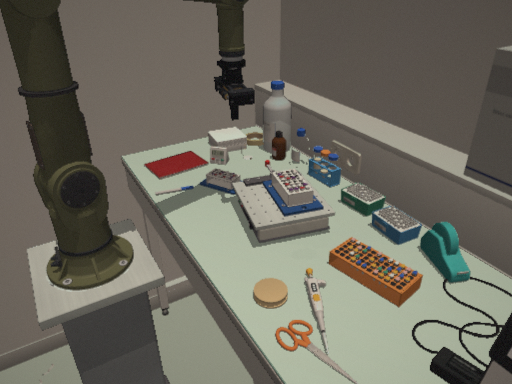

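The handle points left, with the knob at (405,92) in the wrist view, and the tab lies over the plate's ear at (565,106). The bystanders look unmoved and the tool is clear. I'll do one last numeric check and hand in.

```bash
python3 - <<'E'
from h import *
import pickle
from bench import ctrl
c=pickle.load(open("pics/wrist17.pkl","rb"));k=.64
kn=w2s(ray(c,(405*k,91*k),.114));pv=w2s(ray(c,(520*k,101*k),.104));d=kn-pv
print("knob",kn.round(1),"pivot",pv.round(1),"angle",np.arctan2(d[1],-d[0]).round(3),"r",np.hypot(*d).round(1))
print("plate NL",w2s(ray(c,(540*k,174*k),.088)).round(1))
ctrl.close_job()
E
```

```text
knob [ 17.9 178.5] pivot [ 14.6 109.8] angle 1.619 r 68.8
plate NL [-28.6  89.6]
the job is handed in; nothing more can be done
```

The carrier plate is seated flat over both pins, and the clamp is swung fully closed with its tab over the plate's left ear. I handed the job in at about 14 s, with the gripper clear of everything.

**What I did:** With the closed fingers I pushed the rack to the left until the plate lay flush on the rail. I then pushed it slowly away from the robot until it dropped over the pins. After that I pushed the red knob round its arc to the left until it met the stop.

**Last checks:**
- **Plate:** Its edges measured 120 mm apart when cast at flat height, with no yaw. The right pin shows inside its slot. A further push met a hard stop at about 5 N with no movement, which fits the holes being over the pins. After the clamp was closed, the near-left corner still measured the same.
- **Plate position:** It rests about 1.3 mm further from the robot than nominal (31.3 mm against 30), within the 1.75 mm play the holes allow.
- **Clamp:** The angle measured 1.62 rad, which is the stop, where the knob took about 8 N. The knob measured 68.8 mm from the pivot against the given 68.
- **Other things:** The bystanders look unmoved in the pictures. The highest push force was about 12 N, against the rail.

None of the checks failed. The first two move calls were refused for a formatting error and moved nothing.

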